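# Receiver cup on the still's cup-present pin

### The arm

A 7-joint arm with a two-finger parallel gripper is mounted at the origin on the work surface. World frame = base frame: x ahead of the robot, y to its left, z up, the work surface at z = 0. Lengths are in m, angles in rad, forces in N, time in s.
With the tool pointing down it reaches from about 0.425 to 0.875 m from the base axis. Payload 4.7 kg.
Tool frame: the origin (TCP) lies midway between the tips of the shut fingers; the grasp point (between the pads) lies 19 mm behind it (env.grip_point_offset is the z of the grasp point in the tool frame, in m); z points along the fingers, y is the line along which they close (so a half turn about z gives the same grasp; the last joint's range is limited). The gripper opens to 85 mm and grips with 20 to 120 N. Pads are 22 mm wide; open, the fingers measure 114 mm over their backs; the gripper's body (76 mm by 85 mm) begins 54 mm behind the grasp point. The pads swing forward as they close: fully open they stand 13 mm farther back than shut.
Start: joints at [-1.315, 0.321, -0.07, 1.45, 0.023, 1.371, -0.057], TCP at [0.156, 0.631, 0.231] pointing down, gripper open.
Joint ranges: [-2.86, 2.86], [-0.3, 2.09], [-1.38, 1.24], [0.06, 2.45], [-1.56, 4.7], [0.09, 2.05], [-2.69, 2.69]. Speed limits (rad/s): [2.57, 2.57, 3.14, 3.14, 3.14, 3.14, 3.14].

### API

Orientations are given as a 3x3 rotation matrix whose columns are the frame's x, y, z axes.
In Python, from bench import env, viewer, close_job gives the robot as it stands.
- The arm moves only by the tool step_arm, never from a script. Its argument "targets" is a list of rows, each an object with "jaw": the closure, from 0 (fully open) to 1 (shut); "slide": the shift along the tool's x, y, z scaled (see below), a list of three; "turn": the turn, a rotation vector about the tool's x, y, z scaled (see below), a list of three. In form: [{"jaw": jaw, "slide": [dx, dy, dz], "turn": [wx, wy, wz]}, ...]. A call has 1 to 20 rows; each row is the pose to reach, as a shift and turn from the pose commanded when the call began, along the tool's axes at that moment; what a row does not reach only later rows make up. The controller multiplies each number of a shift by 200 mm and each number of a turn by 30 degrees. A row lasts 1/10 s, in which the tool goes at most 50 mm and 8.59 degrees, less where a joint would pass 70% of its speed; a pose out of reach is approached as far as the arm can. A call with a number of a shift or a turn outside -1 to 1 is refused whole. A call with a gripper value outside its range is refused whole. The fingers move at their own pace and stop on an object; "force" is the grip in N (left out, the last holds). Time passes only in rows, so rows that repeat a pose let the fingers close. It gives the time, the measured TCP pose, the force, the opening and the grip force at its end, in the units of the state.
- env.get_state(): the state, without advancing time (a new reading comes with each control period).
- viewer.snapshot(name): name is "scene" or "top" or "wrist"; returns the picture (384x512x3 uint8, red, green, blue); there is no depth.
- viewer.camera_params(name): a dict with "K" (3x3 intrinsics, pixels), "origin" and "attitude" of the camera in the world. Camera axes: x right, y up, looking along -z (the intrinsics and any distortion apply to the point x, -y, -z); pixel columns grow to the right and rows downward; lengths in m; the calibration is good to about 2 mm. A picture is of the moment at which its call begins: read the wrist's pose just before it. camera_params takes no time and is no camera call; for the wrist camera it gives the pose at the moment of the call.
- close_job(): hands the job in; it is judged then, once.
The state is a dict: "t": time; "joints": joint angles; "joint_velocities": joint speeds; "joint_torque": joint torques, N m; "ee_pos": TCP position; "tool_rot": TCP orientation; "contact_force": force on the tool from outside, world axes, zero at the start; "ft_torque": the same for the moment, N m; "width": finger opening in m; "grip_force": force on a finger pad.
Only numpy, scipy, OpenCV 4.12 (cv2) and the standard library are available. Lean on these libraries where they do the work, as an engineer would, in place of code of your own. Each camera call takes 0.05 s, during which the arm holds its last target. There are 200 camera calls.

### The job

The spirit pump only runs while a receiver cup holds down the brass sensing pin of the little lab jack. Take the larger copper cup, set it down gently, upright and centred over the pin, so that it holds the pin fully down, and let go. Leave the small copper measure and the stemmed glass standing where they are.

Things in the scene. Friction and masses are not known exactly. Their poses are not given: they have to be found in the camera images.
- receiver: The receiver: the larger of the two copper cups, a plain straight round cup, open at the top, 54 mm outside diameter, 80 mm tall, wall 3 mm, flat bottom, about 0.26 to 0.42 kg. Stands upright on the table. Origin: centre of its underside; z points up to its mouth. Best gripped across the outside of its upper half from above.
- pin_tip (a point): Centre of the flat tip (12 mm wide) of the upright brass sensing pin, in the middle of the level 110 mm square steel plate of a fixed scissor lab jack. Plate's upper face at z = 0.060, tip at 0.068; a 58 mm ring on it marks the cup's place. The pin sinks straight down on a soft spring (about 1 N) until flush with the plate; the cup's weight holds it down. z up.
- measure: A bystander: the small copper measure, a straight open cup of 38 mm outside diameter, 42 mm tall, loose on the table. Too light for the pin. Origin: centre of its underside, z up. Stays where it is.
- glass: A bystander: a clear stemmed tasting glass, 98 mm tall, foot 56 mm and bowl 52 mm in diameter, loose on the table. Origin: centre of its underside, z up. Stays where it is.
Mind the look-alikes: they are no part of the job. Of the things shaped like the part that bears pin_tip, the bare steel one is meant.

How it is judged:
By the outcome, as a careful person would: the job done as asked, in the order asked, and still so for the second after the job is handed in, with the robot touching nothing.
It also fails if it takes over 45 s, if anything falls off the work surface, if the arm or the gripper's body presses on something with over 40 N, if the wrist force passes 120 N, or if a joint passes its speed limit or range.

## Working session

There is one attempt and no reset: what is moved stays moved. The work goes in short steps, Python scripts to look and compute and a tool call to move; the robot and the scene stay as the last step left them, time stands still between calls to the robot, and variables do not carry over. Pictures are saved under pics/ and viewed, at most 10 in all, crops included, and the job is handed in when it is done.

Besides the shell and the picture viewer there is one more tool, called after ">>>" by a JSON object that holds its "api" and its "payload". step_arm: Moves the arm, as the interface text tells. Its arguments: {"type":"object","properties":{"targets":{"type":"array"},"force":{"type":"number"}},"required":["targets"]}

```bash
mkdir -p pics; cat > h.py <<'E'
import numpy as np, cv2
from bench import env, viewer
def snap(n,f):
    p=viewer.camera_params(n); im=viewer.snapshot(n)
    cv2.imwrite(f'pics/{f}.png',im[:,:,::-1]); return im,p
def ray(p,u,v):
    d=np.linalg.inv(np.array(p['K']))@[u,v,1.]
    return np.array(p['origin']),np.array(p['attitude'])@[d[0],-d[1],-d[2]]
def plane(p,u,v,z):
    o,d=ray(p,u,v); return o+d*(z-o[2])/d[2]
def proj(p,X):
    c=np.array(p['attitude']).T@(np.array(X)-p['origin']); q=np.array(p['K'])@[c[0],-c[1],-c[2]]; return q[:2]/q[2]
E
python3 - <<'E'
from h import *
ims=[]
for n in('top','scene'):
    im,p=snap(n,n+'0'); print(n,{k:np.round(v,3).tolist() if not isinstance(v,str) else v for k,v in p.items()})
s=env.get_state(); print(s['t'],s['ee_pos'],np.round(s['tool_rot'],3).tolist(),s['width'],env.grip_point_offset)
E
```

```text
top {'K': [[349.302, 0.0, 249.465], [0.0, 349.302, 192.176], [0.0, 0.0, 1.0]], 'origin': [0.457, -0.013, 0.806], 'attitude': [[0.021, 0.999, -0.047], [-1.0, 0.02, -0.017], [-0.016, 0.047, 0.999]]}
scene {'K': [[394.995, 0.0, 252.874], [0.0, 394.995, 191.528], [0.0, 0.0, 1.0]], 'origin': [1.322, 0.012, 0.65], 'attitude': [[-0.009, -0.575, 0.818], [1.0, -0.023, -0.005], [0.021, 0.818, 0.575]]}
0.1 [0.15558456 0.63060597 0.23031673] [[-0.971, 0.239, -0.0], [0.239, 0.971, -0.002], [-0.0, -0.002, -1.0]] 0.08551202450214197 -0.0187
```

View pics/top0.png

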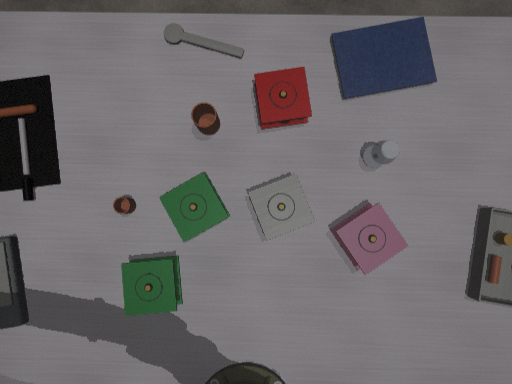

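View pics/scene0.png

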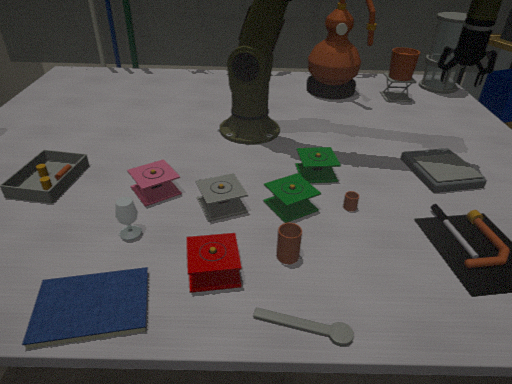

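The top view shows the receiver (mouth near 204,113), the bare steel jack (pin about 281,207), the measure (124,205) and the glass (380,153). The red, pink and two green jacks are look-alikes.

```bash
cat > m.py <<'E'
from h import *
im=cv2.imread('pics/top0.png'); p=viewer.camera_params('top')
hsv=cv2.cvtColor(im,cv2.COLOR_BGR2HSV)
def big(m,box):
    x0,y0,x1,y1=box; k=np.zeros_like(m);k[y0:y1,x0:x1]=m[y0:y1,x0:x1]
    c,_=cv2.findContours(k,cv2.RETR_EXTERNAL,cv2.CHAIN_APPROX_NONE); return max(c,key=cv2.contourArea)
cop=cv2.inRange(hsv,(0,60,20),(20,255,255))|cv2.inRange(hsv,(165,60,20),(180,255,255))
c=big(cop,(180,90,235,145)); print('cup box',cv2.boundingRect(c))
# silhouette -> far side of rim circle: project predicted rim & foot circles
t=np.linspace(0,2*np.pi,60)
def circ(x,y,z,r): return np.array([proj(p,(x+r*np.cos(a),y+r*np.sin(a),z)) for a in t],np.float32)
from scipy.optimize import least_squares
def fit(c,h,r):
    b=cv2.boundingRect(c); x0=plane(p,b[0]+b[2]/2,b[1]+b[3]/2,h/2)[:2]; hc=c[:,0,:].astype(np.float32)
    hull=cv2.convexHull(hc)[:,0]
    def f(q):
        m=cv2.convexHull(np.vstack([circ(*q,h,r),circ(*q,0,r)]))
        return [cv2.pointPolygonTest(m,(float(a),float(bb)),True) for a,bb in hull]
    s=least_squares(f,x0,diff_step=1e-3); return s.x,np.abs(s.fun).mean()
print('receiver (hull)',fit(c,.08,.027))
c=big(cop,(105,190,145,222)); print('measure',fit(c,.042,.019))
g=im[175:245,240:320]
br=cv2.inRange(hsv,(10,70,60),(40,255,255))
c=big(br,(265,190,300,222)); (u,v),rr=cv2.minEnclosingCircle(c); print('pin px',u,v,rr,plane(p,u,v,.068))
b=cv2.cvtColor(im,cv2.COLOR_BGR2GRAY)[175:245,240:320]
st=cv2.inRange(hsv,(0,0,0),(180,30,255)); 
big_=cv2.resize(im[80:250,160:330],None,fx=3.4,fy=3.4,interpolation=cv2.INTER_CUBIC); cv2.imwrite('pics/crop1.png',big_)
print('glass foot~',plane(p,370,155,0),'bowl',plane(p,389,150,.098))
for q in((204,113),): print('rim',plane(p,*q,.08))
E
python3 m.py
```

```text
cup box (191, 103, 29, 32)
receiver (hull) (array([0.65380578, 0.09997522]), np.float64(0.5653195437106688))
measure (array([0.45932582, 0.28276692]), np.float64(0.660486308847335))
pin px 281.0 206.5 2.6926822662353516 [ 0.46278499 -0.06750672  0.068     ]
glass foot~ [ 0.58634193 -0.27580643  0.        ] bowl [ 0.58149517 -0.28214296  0.098     ]
rim [0.65633642 0.09868116 0.08      ]
```

View pics/crop1.png

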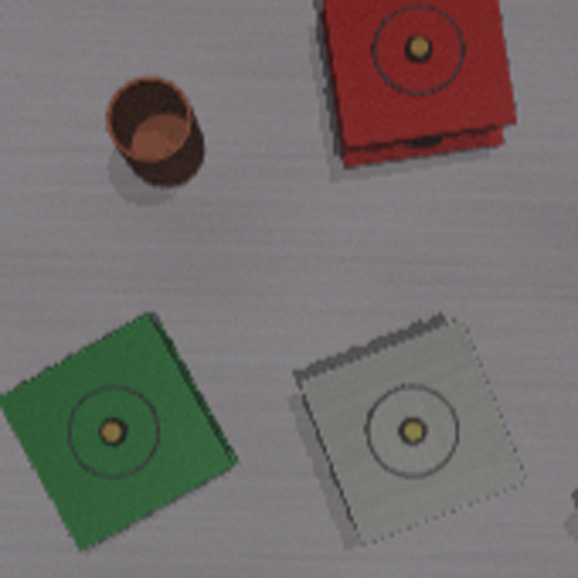

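The pin ray lands at (0.463, -0.068). From the receiver's rim, a ray onto z = 0.08 gives about (0.655, 0.099). My silhouette fit came close to a drawn-model search, which isn't allowed. I'm discarding it, using rays only and refining with the wrist camera. Now moving above the receiver.

>>> {"api": "step_arm", "payload": {"targets": [{"jaw":0,"slide":[-0.2,-0.13,0],"turn":[0,0,0]},{"jaw":0,"slide":[-0.4,-0.26,0],"turn":[0,0,0]},{"jaw":0,"slide":[-0.6,-0.39,0],"turn":[0,0,0]},{"jaw":0,"slide":[-0.8,-0.52,0],"turn":[0,0,0]},{"jaw":0,"slide":[-1,-0.65,0],"turn":[0,0,0]},{"jaw":0,"slide":[-1,-0.65,0],"turn":[0,0,0]}], "force": 40}}

```text
t: 0.7
ee_pos: [0.3256, 0.4504, 0.2313]
tool_rot: [[-0.968, 0.251, 0.003], [0.251, 0.968, -0.003], [-0.004, -0.002, -1.0]]
contact_force: [2.0, 0.2, 0.5]
width: 0.0853
grip_force: 0.0
```

>>> {"api": "step_arm", "payload": {"targets": [{"jaw":0,"slide":[-0.2,-0.13,0],"turn":[0,0,0]},{"jaw":0,"slide":[-0.4,-0.26,0],"turn":[0,0,0]},{"jaw":0,"slide":[-0.6,-0.39,0],"turn":[0,0,0]},{"jaw":0,"slide":[-0.8,-0.52,0],"turn":[0,0,0]},{"jaw":0,"slide":[-1,-0.65,0],"turn":[0,0,0]},{"jaw":0,"slide":[-1,-0.65,0],"turn":[0,0,0]}]}}

```text
t: 1.3
ee_pos: [0.4868, 0.2751, 0.2312]
tool_rot: [[-0.968, 0.252, 0.003], [0.252, 0.968, -0.004], [-0.003, -0.003, -1.0]]
contact_force: [0.3, -0.1, -0.4]
width: 0.0853
grip_force: 0.0
```

>>> {"api": "step_arm", "payload": {"targets": [{"jaw":0,"slide":[-0.2,-0.13,0],"turn":[0,0,0]},{"jaw":0,"slide":[-0.4,-0.26,0],"turn":[0,0,0]},{"jaw":0,"slide":[-0.6,-0.39,0],"turn":[0,0,0]},{"jaw":0,"slide":[-0.8,-0.52,0],"turn":[0,0,0]},{"jaw":0,"slide":[-1,-0.65,0],"turn":[0,0,0]},{"jaw":0,"slide":[-1,-0.65,0],"turn":[0,0,0]},{"jaw":0,"slide":[-1,-0.65,0],"turn":[0,0,0]}]}}

```text
t: 2.0
ee_pos: [0.645, 0.1076, 0.2303]
tool_rot: [[-0.97, 0.242, -0.002], [0.242, 0.97, -0.001], [0.001, -0.001, -1.0]]
contact_force: [-1.1, 0.5, -0.7]
width: 0.0852
grip_force: 0.0
```

```bash
python3 - <<'E'
from h import *
s=env.get_state(); print(s['t'],s['ee_pos'],np.round(s['tool_rot'],4).tolist(),np.round(s['joints'],2))
im,p=snap('wrist','w1'); print(p)
print(proj(p,(.655,.099,.08)))
E
```

```text
2.0 [0.64495068 0.10762439 0.23030784] [[-0.9702, 0.2423, -0.0016], [0.2423, 0.9702, -0.0007], [0.0013, -0.0011, -1.0]] [-0.52  0.34  0.4   1.45 -0.13  1.37  1.22]
{'K': array([[269.21902601,   0.        , 253.54332973],
       [  0.        , 269.21902601, 192.88866209],
       [  0.        ,   0.        ,   1.        ]]), 'origin': array([0.58013998, 0.12418087, 0.37236554]), 'attitude': array([[ 0.24358151, -0.93534077, -0.2565262 ],
       [ 0.96987979,  0.2346026 ,  0.06553484],
       [-0.00111569, -0.26476265,  0.96431297]])}
[248.33144337 191.57242165]
```

View pics/w1.png

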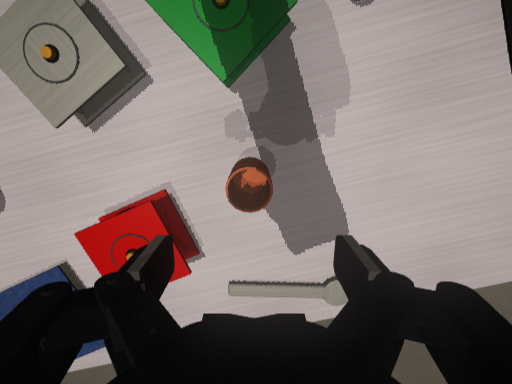

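The wrist view shows the receiver, with its rim ellipse centred near (249,189). The prior estimate projects to (248,191.6), so they agree. The steel jack's pin is at about (49,53). I'll refine both by ray.

```bash
cat > r.py <<'E'
from h import *
def copper(im):
    hsv=cv2.cvtColor(im,cv2.COLOR_BGR2HSV)
    return cv2.inRange(hsv,(0,70,30),(20,255,255))|cv2.inRange(hsv,(165,70,30),(180,255,255))
def cont(m,b):
    k=np.zeros_like(m);k[b[1]:b[3],b[0]:b[2]]=m[b[1]:b[3],b[0]:b[2]]
    return max(cv2.findContours(k,cv2.RETR_EXTERNAL,cv2.CHAIN_APPROX_NONE)[0],key=cv2.contourArea)
E
python3 - <<'E'
from r import *
p=viewer.camera_params('wrist'); im=cv2.imread('pics/w1.png')
c=cont(copper(im),(215,145,285,225))[:,0]; print(c.min(0),c.max(0))
lo=c[c[:,1]>182].astype(np.float32); e=cv2.fitEllipse(lo); print('ell',e)
# check by back-projecting near-rim points to z=.08: circle of r .027
P=np.array([plane(p,u,v,.08)[:2] for u,v in lo]); A=np.c_[2*P,np.ones(len(P))]; s=np.linalg.lstsq(A,(P**2).sum(1),rcond=None)[0]
print('rim circle',s[:2],'r',np.sqrt(s[2]+s[0]**2+s[1]**2)); print('ell ray',plane(p,*e[0],.08))
hsv=cv2.cvtColor(im,cv2.COLOR_BGR2HSV)
c=cont(cv2.inRange(hsv,(10,110,80),(35,255,255)),(30,40,70,70)); print('pin',cv2.boundingRect(c)); 
(u,v),_=cv2.minEnclosingCircle(c); print(plane(p,u,v,.068))
# top view: outer rim points (upper-left half of cup silhouette)
im=cv2.imread('pics/top0.png'); p=viewer.camera_params('top'); c=cont(copper(im),(180,90,235,145))[:,0]
c=c[c@np.array([.6,.8])<np.array([204,114.5])@np.array([.6,.8])]
P=np.array([plane(p,u,v,.08)[:2] for u,v in c]); s=np.linalg.lstsq(np.c_[2*P,np.ones(len(P))],(P**2).sum(1),rcond=None)[0]
print('top rim',s[:2],'r',np.sqrt(s[2]+s[0]**2+s[1]**2))
E
```

```text
[225 157] [272 211]
ell ((248.9501953125, 189.35374450683594), (43.838844299316406, 46.570796966552734), 93.42933654785156)
rim circle [0.6521082  0.10256638] r 0.02612681635508364
ell ray [0.65210595 0.10254646 0.08      ]
pin (40, 46, 12, 13)
[ 0.46358382 -0.06583188  0.068     ]
top rim [0.65326638 0.10008575] r 0.025285056608709895
```

>>> {"api": "step_arm", "payload": {"targets": [{"jaw":0,"slide":[-0.043,-0.02,0],"turn":[0,0,0]},{"jaw":0,"slide":[-0.043,-0.02,0.15],"turn":[0,0,0]},{"jaw":0,"slide":[-0.043,-0.02,0.3],"turn":[0,0,0]},{"jaw":0,"slide":[-0.043,-0.02,0.45],"turn":[0,0,0]},{"jaw":0,"slide":[-0.043,-0.02,0.6],"turn":[0,0,0]},{"jaw":0,"slide":[-0.043,-0.02,0.7],"turn":[0,0,0]},{"jaw":0,"slide":[-0.043,-0.02,0.8],"turn":[0,0,0]},{"jaw":0,"slide":[-0.043,-0.02,0.88],"turn":[0,0,0]},{"jaw":0,"slide":[-0.043,-0.02,0.94],"turn":[0,0,0]},{"jaw":0,"slide":[-0.043,-0.02,0.97],"turn":[0,0,0]},{"jaw":0,"slide":[-0.043,-0.02,0.97],"turn":[0,0,0]},{"jaw":0,"slide":[-0.043,-0.02,0.97],"turn":[0,0,0]}]}}

```text
t: 3.25
ee_pos: [0.6529, 0.1029, 0.0382]
tool_rot: [[-0.971, 0.239, 0.001], [0.239, 0.971, 0.0], [-0.001, 0.001, -1.0]]
contact_force: [0.4, 0.5, 0.0]
width: 0.085
grip_force: 0.0
```

Over the cup and well placed; close gently.

>>> {"api": "step_arm", "payload": {"targets": [{"jaw":0.15,"slide":[0,0,0],"turn":[0,0,0]},{"jaw":0.2,"slide":[0,0,0],"turn":[0,0,0]},{"jaw":0.25,"slide":[0,0,0],"turn":[0,0,0]},{"jaw":0.3,"slide":[0,0,0],"turn":[0,0,0]},{"jaw":0.35,"slide":[0,0,0],"turn":[0,0,0]},{"jaw":0.4,"slide":[0,0,0],"turn":[0,0,0]},{"jaw":0.6,"slide":[0,0,0],"turn":[0,0,0]},{"jaw":1,"slide":[0,0,0],"turn":[0,0,0]},{"jaw":1,"slide":[0,0,0],"turn":[0,0,0]},{"jaw":1,"slide":[0,0,0],"turn":[0,0,0]},{"jaw":1,"slide":[0,0,0],"turn":[0,0,0]},{"jaw":1,"slide":[0,0,0],"turn":[0,0,0]}], "force": 40}}

```text
t: 4.45
ee_pos: [0.6525, 0.1023, 0.0378]
tool_rot: [[-0.971, 0.24, 0.001], [0.24, 0.971, -0.0], [-0.001, -0.0, -1.0]]
contact_force: [-2.5, -2.1, 5.5]
width: 0.0527
grip_force: 42.8
```

>>> {"api": "step_arm", "payload": {"targets": [{"jaw":1,"slide":[0,0,-0.04],"turn":[0,0,0]},{"jaw":1,"slide":[0,0,-0.1],"turn":[0,0,0]},{"jaw":1,"slide":[0,0,-0.2],"turn":[0,0,0]},{"jaw":1,"slide":[0,0,-0.3],"turn":[0,0,0]},{"jaw":1,"slide":[0,0,-0.4],"turn":[0,0,0]},{"jaw":1,"slide":[0,0,-0.5],"turn":[0,0,0]},{"jaw":1,"slide":[0,0,-0.6],"turn":[0,0,0]},{"jaw":1,"slide":[0,0,-0.67],"turn":[0,0,0]},{"jaw":1,"slide":[0,0,-0.7],"turn":[0,0,0]},{"jaw":1,"slide":[0,0,-0.7],"turn":[0,0,0]},{"jaw":1,"slide":[0,0,-0.7],"turn":[0,0,0]}]}}

```text
t: 5.55
ee_pos: [0.6516, 0.1029, 0.1763]
tool_rot: [[-0.971, 0.239, -0.002], [0.239, 0.971, -0.0], [0.001, -0.0, -1.0]]
contact_force: [0.6, 0.7, -3.0]
width: 0.0529
grip_force: 42.6
```

```bash
python3 - <<'E'
from r import *
s=env.get_state(); R=np.array(s['tool_rot']); print(s['t'],s['ee_pos'],np.round(R,4).tolist(),s['contact_force'],s['width'])
im,p=snap('wrist','w2'); snap('scene','s2')
im=cv2.imread('pics/w2.png')
z=s['ee_pos'][2]+.08-.0378
print('proj rim centre if centred',proj(p,np.r_[s['ee_pos'][:2],z]), 'foot',proj(p,np.r_[s['ee_pos'][:2],z-.08]))
print('cup-to-pin tool-frame',R.T@(np.array([.4634,-.0662,0])-np.r_[s['ee_pos'][:2],0]))
E
```

```text
5.55 [0.65163457 0.10293852 0.17631211] [[-0.9709, 0.2393, -0.0015], [0.2393, 0.9709, -0.0001], [0.0014, -0.0005, -1.0]] [ 0.63747069  0.74719251 -2.95039736] 0.05293475130010409
proj rim centre if centred [253.180876   282.81584224] foot [253.39507113 216.69481059]
cup-to-pin tool-frame [ 0.14228783 -0.20927057  0.00030971]
```

View pics/w2.png

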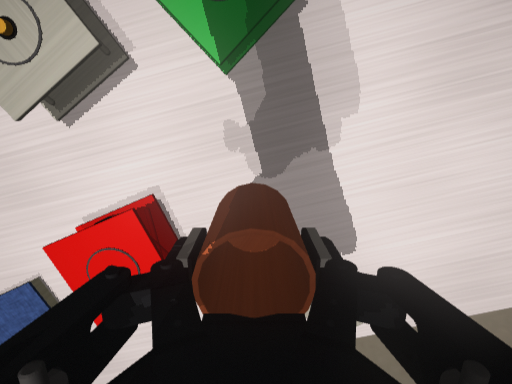

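The wrist view shows the cup gripped upright between the pads: rim centred near column 254, with its far edge at row 230, and foot edge at row 183. The pin is at the upper left (5,28). I'll move so that the pin sits just ahead of the held cup and measure both together.

>>> {"api": "step_arm", "payload": {"targets": [{"jaw":1,"slide":[0.03,-0.1,0],"turn":[0,0,0]},{"jaw":1,"slide":[0.06,-0.25,0],"turn":[0,0,0]},{"jaw":1,"slide":[0.12,-0.4,0],"turn":[0,0,0]},{"jaw":1,"slide":[0.18,-0.55,0],"turn":[0,0,0]},{"jaw":1,"slide":[0.23,-0.7,0],"turn":[0,0,0]},{"jaw":1,"slide":[0.26,-0.85,0],"turn":[0,0,0]},{"jaw":1,"slide":[0.28,-0.95,0],"turn":[0,0,0]},{"jaw":1,"slide":[0.3,-1,0],"turn":[0,0,0]},{"jaw":1,"slide":[0.3,-1,0],"turn":[0,0,0]},{"jaw":1,"slide":[0.3,-1,0],"turn":[0,0,0]},{"jaw":1,"slide":[0.3,-1,0],"turn":[0,0,0]}]}}

```text
t: 6.75
ee_pos: [0.5467, -0.0751, 0.1771]
tool_rot: [[-0.972, 0.237, 0.0], [0.237, 0.972, 0.001], [0.0, 0.001, -1.0]]
contact_force: [-0.5, -0.1, -3.0]
width: 0.0531
grip_force: 42.8
```

```bash
cat > k.py <<'E'
from r import *
import sys
f=sys.argv[1]
s=env.get_state(); R=np.array(s['tool_rot']); T=np.array(s['ee_pos']); print(s['t'],T,np.round(R,4).tolist(),s['contact_force'])
_,p=snap('wrist',f); im=cv2.imread(f'pics/{f}.png')
hsv=cv2.cvtColor(im,cv2.COLOR_BGR2HSV)
q=proj(p,(.4634,-.0662,.068)).astype(int); print('pin expected',q)
c=cont(cv2.inRange(hsv,(12,110,70),(35,255,255)),(q[0]-25,max(q[1]-25,0),q[0]+25,q[1]+25)); print('pin box',cv2.boundingRect(c))
m=cv2.minEnclosingCircle(c)[0]; P=plane(p,*m,.068); print('pin',m,P)
def tool(x,y,z): return T+R@np.array([x,y,z])
zr,zf=-(.08-.0378),.0378   # rim, foot in tool z
for n,X in dict(rimfar=tool(.027,0,zr),footfar=tool(.027,0,zf),riml=tool(0,-.027,zr),rimr=tool(0,.027,zr)).items(): print(n,np.round(proj(p,X),1))
C=R.T@(P-T); print('pin in tool',C)
E
python3 k.py w3
```

```text
6.75 [ 0.54670748 -0.07510281  0.17712795] [[-0.9715, 0.237, 0.0001], [0.237, 0.9715, 0.0005], [0.0001, 0.0005, -1.0]] [-0.51982747 -0.07077352 -2.97162495]
pin expected [240  99]
pin box (233, 94, 13, 14)
pin (239.35714721679688, 100.5) [ 0.46362413 -0.06747234  0.068     ]
rimfar [253.2 223.4]
footfar [253.3 179.5]
riml [189.5 283. ]
rimr [317.1 282.9]
pin in tool [ 0.08251879 -0.01233313  0.10912617]
```

View pics/w3.png

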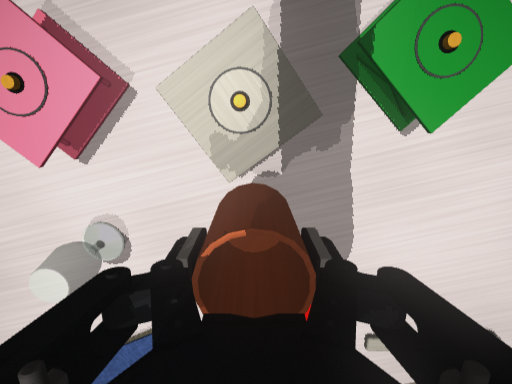

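The wrist view shows the steel jack's pin at (239,100), clear of the held cup, whose rim far edge is at row 230 and foot far edge at row 183. Next: the cup's offset in the tool frame from its edges.

```bash
python3 - <<'E'
from r import *
from scipy.optimize import least_squares
im=cv2.imread('pics/w3.png'); p=viewer.camera_params('wrist'); s=env.get_state(); R=np.array(s['tool_rot']); T=np.array(s['ee_pos'])
m=copper(im); m[:170]=0; m[320:]=0; m[:,:185]=0; m[:,325:]=0
c=cont(m,(185,170,325,320))[:,0]
foot=c[:,1].min(); print('foot far row',foot, c[c[:,1]==foot].mean(0))
print('rim l/r',[ (r,c[np.abs(c[:,1]-r)<1][:,0].min(),c[np.abs(c[:,1]-r)<1][:,0].max()) for r in (270,280,285,290)])
g=cv2.cvtColor(im,cv2.COLOR_BGR2GRAY)[215:245,252:256].mean(1); print(np.round(g).astype(int).tolist())
# foot contour points (top arc) cast to foot plane -> circle
for zf in (.0378,.0418):
    a=c[c[:,1]<foot+10]; P=[]
    for u,v in a:
        o,d=ray(p,u,v); o=R.T@(o-T); d=R.T@d; P.append((o+d*(zf-o[2])/d[2])[:2])
    P=np.array(P); print('foot arc',zf,'max x',P[:,0].max(),'mean y near apex',P[P[:,0]>P[:,0].max()-.0005][:,1].mean())
for z in(-.0422,-.0382):
    o,d=ray(p,254,229.5); o=R.T@(o-T); d=R.T@d; print('rimfar x',z,(o+d*(z-o[2])/d[2])[0])
E
```

```text
foot far row 183 [252.5 183. ]
rim l/r [(270, np.int32(193), np.int32(314)), (280, np.int32(191), np.int32(315)), (285, np.int32(192), np.int32(315)), (290, np.int32(193), np.int32(315))]
[54, 54, 52, 52, 51, 50, 50, 50, 50, 49, 49, 48, 49, 54, 61, 63, 62, 61, 60, 60, 61, 60, 60, 60, 61, 61, 61, 61, 61, 60]
foot arc 0.0378 max x 0.02449957936826086 mean y near apex -0.0005952848231755465
foot arc 0.0418 max x 0.023552170459771767 mean y near apex -0.0006129112754025482
rimfar x -0.0422 0.02437749288122073
rimfar x -0.0382 0.022665268919348065
```

The cup sits about 1.5 mm toward tool −x and upright. Move above the pin, then partway down.

>>> {"api": "step_arm", "payload": {"targets": [{"jaw":1,"slide":[0.08,-0.01,0],"turn":[0,0,0]},{"jaw":1,"slide":[0.18,-0.03,0],"turn":[0,0,0]},{"jaw":1,"slide":[0.28,-0.04,0],"turn":[0,0,0]},{"jaw":1,"slide":[0.36,-0.05,0],"turn":[0,0,0]},{"jaw":1,"slide":[0.4,-0.06,0],"turn":[0,0,0]},{"jaw":1,"slide":[0.42,-0.06,0],"turn":[0,0,0]},{"jaw":1,"slide":[0.42,-0.06,0.06],"turn":[0,0,0]},{"jaw":1,"slide":[0.42,-0.06,0.14],"turn":[0,0,0]},{"jaw":1,"slide":[0.42,-0.06,0.22],"turn":[0,0,0]},{"jaw":1,"slide":[0.42,-0.06,0.27],"turn":[0,0,0]},{"jaw":1,"slide":[0.42,-0.06,0.3],"turn":[0,0,0]},{"jaw":1,"slide":[0.42,-0.06,0.3],"turn":[0,0,0]},{"jaw":1,"slide":[0.42,-0.06,0.3],"turn":[0,0,0]}]}}

```text
t: 8.1
ee_pos: [0.4622, -0.0686, 0.1176]
tool_rot: [[-0.971, 0.239, 0.001], [0.239, 0.971, -0.0], [-0.001, 0.0, -1.0]]
contact_force: [0.9, 0.4, -2.9]
width: 0.0526
grip_force: 42.7
```

```bash
python3 - <<'E'
from r import *
s=env.get_state(); R=np.array(s['tool_rot']); T=np.array(s['ee_pos']); print(s['t'],T,np.round(R,4).tolist(),s['contact_force'],np.round(s['joints'],2))
cup=T+R@[-.0015,-.0004,0]; print('cup',cup,'tool err to pin',R.T@(np.array([.4636,-.0673,cup[2]])-cup))
im,p=snap('scene','s4'); q=proj(p,(.463,-.067,.1)).astype(int); print(q)
im=cv2.imread('pics/s4.png'); cv2.imwrite('pics/s4c.png',cv2.resize(im[q[1]-70:q[1]+70,q[0]-90:q[0]+90],None,fx=4,fy=4,interpolation=cv2.INTER_CUBIC))
print(proj(p,(cup[0],cup[1],.079)), proj(p,(.4636,-.0673,.068)))
E
```

```text
8.1 [ 0.46217792 -0.0685663   0.11761888] [[-0.9709, 0.2394, 0.0007], [0.2394, 0.9709, -0.0001], [-0.0007, 0.0, -1.0]] [ 0.88545625  0.37894232 -2.92240181] [-0.38  0.01  0.48  2.05 -0.01  1.08  1.43]
cup [ 0.46353853 -0.06931378  0.11761994] tool err to pin [ 4.22428760e-04  1.96993337e-03 -2.30771972e-07]
[220 173]
[220.04430916 180.46830347] [220.92075595 183.99582753]
```

View pics/s4c.png

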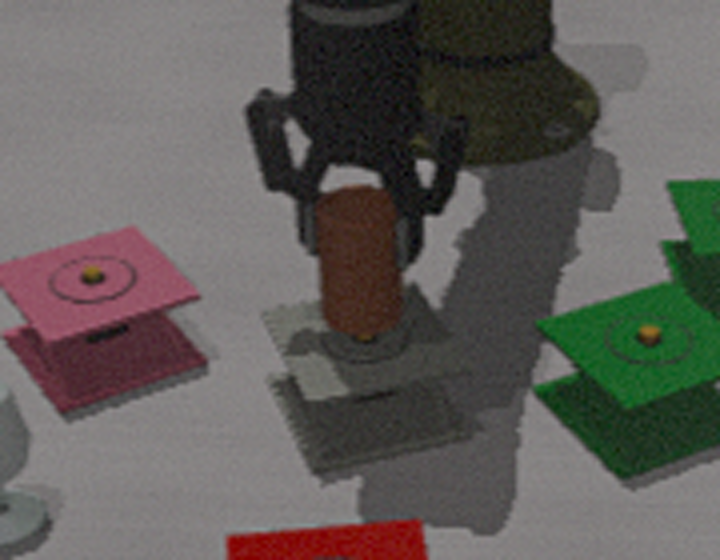

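The scene view shows the cup's foot (column 362 in the crop) just left of the pin (366). That is about 2 mm, and it agrees with the tool-frame error. Shift +2 mm in tool y and descend slowly.

>>> {"api": "step_arm", "payload": {"targets": [{"jaw":1,"slide":[0.002,0.01,0],"turn":[0,0,0]},{"jaw":1,"slide":[0.002,0.01,0.015],"turn":[0,0,0]},{"jaw":1,"slide":[0.002,0.01,0.03],"turn":[0,0,0]},{"jaw":1,"slide":[0.002,0.01,0.045],"turn":[0,0,0]},{"jaw":1,"slide":[0.002,0.01,0.055],"turn":[0,0,0]},{"jaw":1,"slide":[0.002,0.01,0.065],"turn":[0,0,0]},{"jaw":1,"slide":[0.002,0.01,0.075],"turn":[0,0,0]},{"jaw":1,"slide":[0.002,0.01,0.08],"turn":[0,0,0]},{"jaw":1,"slide":[0.002,0.01,0.085],"turn":[0,0,0]},{"jaw":1,"slide":[0.002,0.01,0.09],"turn":[0,0,0]},{"jaw":1,"slide":[0.002,0.01,0.09],"turn":[0,0,0]},{"jaw":1,"slide":[0.002,0.01,0.09],"turn":[0,0,0]}]}}

```text
t: 9.35
ee_pos: [0.4618, -0.0665, 0.0994]
tool_rot: [[-0.971, 0.239, 0.0], [0.239, 0.971, 0.0], [-0.0, 0.0, -1.0]]
contact_force: [-0.3, -0.2, -2.4]
width: 0.0526
grip_force: 42.8
```

>>> {"api": "step_arm", "payload": {"targets": [{"jaw":1,"slide":[0,0,0.002],"turn":[0,0,0]},{"jaw":1,"slide":[0,0,0.004],"turn":[0,0,0]},{"jaw":1,"slide":[0,0,0.005],"turn":[0,0,0]},{"jaw":1,"slide":[0,0,0.005],"turn":[0,0,0]},{"jaw":1,"slide":[0,0,0.005],"turn":[0,0,0]}]}}

```text
t: 9.85
ee_pos: [0.4618, -0.0665, 0.0984]
tool_rot: [[-0.971, 0.239, 0.0], [0.239, 0.971, 0.0], [-0.0, 0.0, -1.0]]
contact_force: [-0.3, -0.5, -2.0]
width: 0.0527
grip_force: 42.8
```

>>> {"api": "step_arm", "payload": {"targets": [{"jaw":1,"slide":[0,0,0.002],"turn":[0,0,0]},{"jaw":1,"slide":[0,0,0.003],"turn":[0,0,0]},{"jaw":1,"slide":[0,0,0.003],"turn":[0,0,0]},{"jaw":1,"slide":[0,0,0.003],"turn":[0,0,0]}]}}

```text
t: 10.25
ee_pos: [0.4618, -0.0665, 0.0977]
tool_rot: [[-0.971, 0.239, 0.0], [0.239, 0.971, 0.0], [-0.0, 0.0, -1.0]]
contact_force: [-0.3, 0.8, -1.5]
width: 0.0528
grip_force: 42.9
```

>>> {"api": "step_arm", "payload": {"targets": [{"jaw":1,"slide":[0,0,0.002],"turn":[0,0,0]},{"jaw":1,"slide":[0,0,0.003],"turn":[0,0,0]},{"jaw":1,"slide":[0,0,0.003],"turn":[0,0,0]},{"jaw":1,"slide":[0,0,0.003],"turn":[0,0,0]}]}}

```text
t: 10.65
ee_pos: [0.4619, -0.0665, 0.0977]
tool_rot: [[-0.971, 0.239, 0.0], [0.239, 0.971, 0.0], [-0.0, 0.0, -1.0]]
contact_force: [-3.0, 0.8, 5.9]
width: 0.0524
grip_force: 43.4
```

The cup is seated on the plate (the force changed sign at the expected height). Release gradually.

>>> {"api": "step_arm", "payload": {"targets": [{"jaw":0.36,"slide":[0,0,-0.002],"turn":[0,0,0]},{"jaw":0.34,"slide":[0,0,-0.002],"turn":[0,0,0]},{"jaw":0.32,"slide":[0,0,-0.002],"turn":[0,0,0]},{"jaw":0.3,"slide":[0,0,-0.002],"turn":[0,0,0]},{"jaw":0.25,"slide":[0,0,-0.002],"turn":[0,0,0]},{"jaw":0.2,"slide":[0,0,-0.002],"turn":[0,0,0]},{"jaw":0.1,"slide":[0,0,-0.002],"turn":[0,0,0]},{"jaw":0,"slide":[0,0,-0.002],"turn":[0,0,0]},{"jaw":0,"slide":[0,0,-0.002],"turn":[0,0,0]},{"jaw":0,"slide":[0,0,-0.002],"turn":[0,0,0]},{"jaw":0,"slide":[0,0,-0.002],"turn":[0,0,0]}], "force": 20}}

```text
t: 11.75
ee_pos: [0.4617, -0.0665, 0.0975]
tool_rot: [[-0.971, 0.239, 0.0], [0.239, 0.971, 0.0], [-0.0, 0.0, -1.0]]
contact_force: [-0.7, -0.1, 0.6]
width: 0.0854
grip_force: 0.0
```

>>> {"api": "step_arm", "payload": {"targets": [{"jaw":0,"slide":[0,0,-0.05],"turn":[0,0,0]},{"jaw":0,"slide":[0,0,-0.15],"turn":[0,0,0]},{"jaw":0,"slide":[0,0,-0.3],"turn":[0,0,0]},{"jaw":0,"slide":[0,0,-0.5],"turn":[0,0,0]},{"jaw":0,"slide":[0,0,-0.7],"turn":[0,0,0]},{"jaw":0,"slide":[0,0,-0.7],"turn":[0,0,0]},{"jaw":0,"slide":[-0.25,0,-0.7],"turn":[0,0,0]},{"jaw":0,"slide":[-0.5,0,-0.7],"turn":[0,0,0]},{"jaw":0,"slide":[-0.7,0,-0.7],"turn":[0,0,0]},{"jaw":0,"slide":[-0.7,0,-0.7],"turn":[0,0,0]},{"jaw":0,"slide":[-0.7,0,-0.7],"turn":[0,0,0]}]}}

```text
t: 12.85
ee_pos: [0.5974, -0.1003, 0.2363]
tool_rot: [[-0.971, 0.24, -0.003], [0.24, 0.971, -0.001], [0.002, -0.002, -1.0]]
contact_force: [0.3, 0.3, -0.3]
width: 0.0856
grip_force: 0.0
```

```bash
python3 - <<'E'
from r import *
s=env.get_state(); print(s['t'],s['ee_pos'],s['contact_force'])
out=[]
for n,f in(('wrist','w5'),('scene','s5'),('top','t5')):
    _,p=snap(n,f); q=proj(p,(.463,-.067,.08)).astype(int); print(n,q)
    im=cv2.imread(f'pics/{f}.png'); x,y=max(q[0]-45,0),max(q[1]-45,0); out.append(cv2.resize(im[y:y+90,x:x+90],(260,260),interpolation=cv2.INTER_CUBIC))
    print('cup-z checks: rim/foot',[np.round(proj(p,(.4636,-.067,z)),1).tolist() for z in(.14,.06)],'crop origin',x,y)
    try:
        c=cont(copper(im),(x,y,x+90,y+90))[:,0]; print('copper box',c.min(0),c.max(0))
    except Exception as e: print(e)
cv2.imwrite('pics/c5.png',np.hstack(out))
E
```

```text
12.85 [ 0.59742345 -0.10026356  0.23631689] [ 0.28840381  0.29139341 -0.32694805]
wrist [253  44]
cup-z checks: rim/foot [[253.6, 25.3], [253.7, 50.4]] crop origin 208 0
copper box [220   0] [287  77]
scene [220 180]
cup-z checks: rim/foot [[220.3, 160.3], [221.1, 186.5]] crop origin 175 135
copper box [210 156] [231 192]
top [281 206]
cup-z checks: rim/foot [[283.5, 205.8], [280.5, 206.1]] crop origin 236 161
copper box [269 192] [284 219]
```

View pics/c5.png

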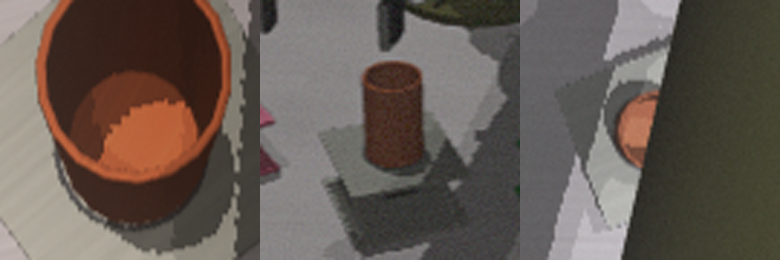

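The cup stands upright on the steel plate, roughly within the ring; the ring shows a little more on the left. Now to quantify the centring.

```bash
python3 - <<'E'
from r import *
im=cv2.imread('pics/w5.png'); p=viewer.camera_params('wrist')
c=cont(copper(im),(208,0,300,95))[:,0]
def circ(a,z,r):
    P=np.array([plane(p,u,v,z)[:2] for u,v in a]); f=lambda q: np.hypot(*(P-q).T)-r
    from scipy.optimize import least_squares
    s=least_squares(f,P.mean(0)+[-.02,0]); return s.x,np.abs(s.fun).max()
ft=c[c[:,1]>68]; 
for r in(.026,.0265,.027): print('foot',circ(ft,.06,r))
rm=c[(c[:,1]>5)&(c[:,1]<38)]; print('rim',circ(rm,.14,.0265))
cv2.imwrite('pics/w5c.png',cv2.resize(im[0:100,200:310],None,fx=6,fy=6,interpolation=cv2.INTER_CUBIC)[:600])
# expected ring and foot about the measured pin
for z,r in((.06,.029),(.06,.027)): print([np.round(proj(p,(.4636+r*np.cos(a),-.0673+r*np.sin(a),z)),1).tolist() for a in np.radians([-60,-14,30])])
E
```

```text
foot (array([ 0.46357967, -0.06583088]), np.float64(0.0007829547801100692))
foot (array([ 0.46304363, -0.06570367]), np.float64(0.0008005348253875243))
foot (array([ 0.46250916, -0.06557681]), np.float64(0.0008178775844029929))
rim (array([ 0.46333448, -0.06634934]), np.float64(0.000589586646618092))
[[233.8, 71.3], [252.9, 80.1], [271.2, 72.1]]
[[235.1, 70.0], [252.9, 78.1], [270.0, 70.7]]
```

View pics/w5c.png

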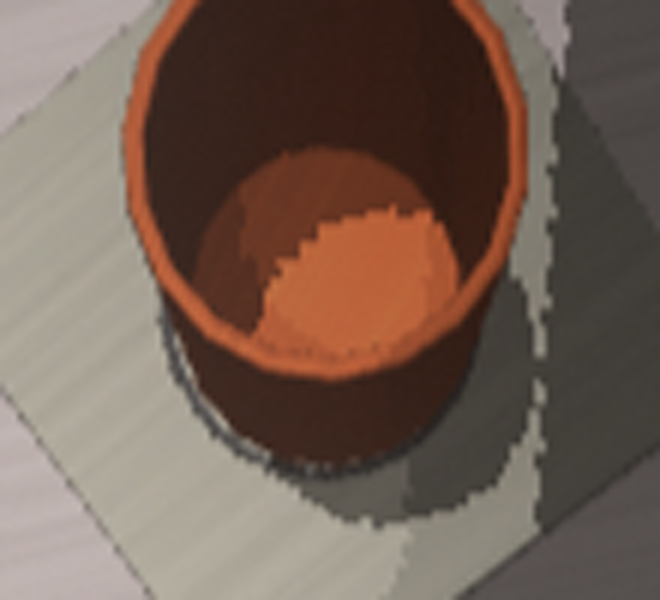

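The foot measures about 1.3 mm from the pin axis and lies inside the ring line. The cup is upright with its foot on the plate, so the pin is down. The bystanders were never approached. Handing in.

```bash
python3 -c "
from bench import close_job; print(close_job())"
```

```text
the job is handed in; nothing more can be done
None
```

The receiver stands upright on the bare steel jack, about 1.3 mm off the pin's centre and inside the ring, with the gripper clear; its foot sits on the plate, so the pin should be fully down, though I couldn't see it under the cup. I handed the job in at about 13 s, no verdict came back, and the arm never went near the small measure or the glass.

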